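Hang the glued-up frame on the finishing stand's J-hooks

TASK

Take the light oak frame out of the slotted stand and hang it by its top rail on the two J-hooks of the finishing stand: bring it in sideways from the open end so that the red-tipped noses pass through the frame's opening, then lower the rail into both throats until the hooks carry it before you let go. The hooks are springy and can be clamped a little higher, lower, nearer or farther, so find them by feel and gently, and leave the dark frame and everything else on the bench where it is.

Things in the scene. Friction and masses are not known exactly. Their poses are not given: they have to be found in the camera images.
- oak_frame: the light oak frame to hang: a rectangular open frame, 220 mm wide (its y), 170 mm high (its z), all four members 24 mm wide and 18 mm thick (its x, through the frame); the opening is 172 x 122 mm; mass about 0.2 kg. Origin: middle of the lower edge, mid-thickness. At the start it stands upright in one of the stand's two slots; either frame can be in either slot
- oak_frame_hang (a point): the middle of the underside of the oak frame's top rail (mid-thickness), 146 mm above the frame's origin: the face that rests on the hooks. The rail reaches 24 mm above this point; grip it here across its 18 mm thickness, from above
- dark_frame: an identical frame in dark wood in the other slot, its top 185 mm above the bench; it stays there
- stand: fixed plywood stand, 210 mm (x) by 200 mm (y), 55 mm high, origin in the middle of its underside. Two slots along its y, at x = -45 and +45 mm, 22 mm wide, floor 15 mm above the bench, walls up to 55 mm: lift a frame straight up by more than 50 mm to clear them
- rack: the finishing stand: steel base plate fixed to the bench, slender post 18 mm thick and 299 mm high rising from the origin (bench height). Two J-hooks of 10 mm rod at y = -70 and +70 mm stick out about 170 mm on the post's -x side and open toward -x (noses with red tips). Post and hooks are springy, about 4 N per mm along x and downward; never push on them with more than about 12 N
- rack_throat (a point): nominal middle between the two throats, at seat height: x = -150, y = 0, z = 225 mm of the rack, same axes. The hooks are really clamped anywhere within 25 mm of it along x and 9 mm in height, both hooks alike; that setting is not reported and must be felt or seen. Each throat is 23 mm wide along x (the rail is 18) with a level seat
- rack_entry (a point): point 75 mm before (-x) and 40 mm above rack_throat. With the rail's underside here and the frame square to the rack, it clears the noses (26 mm above the seat) when moved along the rack's +x, until it meets the upright risers behind the throats, which go up 65 mm above the seat and stop it; a crossbar runs 80 mm behind the throats
- paint_can: paint can with blue label, 104 mm across, 122 mm high, bystander; origin under its middle
- glue_bottle: yellow glue bottle, 60 mm across, 165 mm high, bystander; origin under its middle
- brush: paint brush lying on the bench, bystander; origin under its middle
- hammer: hammer lying on the bench, bystander
- tape_measure: yellow tape measure, 70 x 34 x 62 mm, bystander; origin under its middle
- sanding_block: cork and red sanding block, 110 x 67 x 34 mm, bystander; origin under its middle
- bar_clamp: bar clamp with a red handle lying on the bench, 300 mm long, about 35 mm high, bystander

How it is judged (in metres and radians):
On the way, in this order (a step that is already met when the one before it is completed fails the run):
1. the oak frame is lifted clear out of the slotted stand, upright (height (world z) of oak_frame above 0.065 m and contact force between oak_frame and stand below 0.05 N and angle between oak_frame's own z axis and vertical below 0.3 rad), for 0.1 s.
2. with the fingers still on it, the rail is down in both throats and the hooks carry load (contact force between oak_frame and rack above 1 N and contact force between oak_frame and the fingers above 1 N and z of oak_frame_hang in the frame of rack between 0.205 and 0.236 m and x of oak_frame_hang in the frame of rack between -0.182 and -0.118 m and y of oak_frame_hang in the frame of rack between -0.02 and 0.02 m), for 0.2 s.
At the end, for the whole second after the job is handed in: The oak frame hangs free and still, plumb within 0.08 rad, square to the hooks within 0.12 rad, its top rail on the seats of both throats (underside 205 to 236 mm up, 118 to 182 mm before the post, centred within 20 mm); the dark frame is within 20 mm of where it was (contact force between oak_frame and rack above 1 N and contact force between oak_frame and the fingers below 0.05 N and z of oak_frame_hang in the frame of rack between 0.205 and 0.236 m and x of oak_frame_hang in the frame of rack between -0.182 and -0.118 m and y of oak_frame_hang in the frame of rack between -0.02 and 0.02 m and angle between oak_frame's own z axis and vertical below 0.08 rad and angle between the x axis of oak_frame and the x axis of rack, either way round below 0.12 rad and linear speed of oak_frame below 0.03 m/s and angular speed of oak_frame below 0.3 rad/s and distance of dark_frame from where it was at the start of the episode below 0.02 m); the robot touches nothing.
It fails at once if the frame is pushed, dropped or pulled on the finishing stand with more than 14 N (contact force between oak_frame and rack above 14 N).
It fails at once if the gripper or arm pushes the finishing stand with more than 14 N (contact force between any of the arm, the fingers and rack above 14 N).
It fails at once if the oak frame is knocked over or tipped by more than 0.6 rad (angle between oak_frame's own z axis and vertical above 0.6 rad).
It fails at once if the dark frame is lifted out or shifted by more than 20 mm (distance of dark_frame from where it was at the start of the episode above 0.02 m).
It fails at once if something else on the bench is shifted by more than 30 mm (distance of any of paint_can, glue_bottle, brush, hammer, tape_measure, sanding_block, bar_clamp from where it was at the start of the episode above 0.03 m).
It also fails if it takes over 64 s, if anything falls off the work surface, if the arm or the gripper's body presses on something with over 40 N, if the wrist force passes 120 N, or if a joint passes its speed limit or range.

ROBOT

A 7-joint arm with a two-finger parallel gripper is mounted at the origin on the work surface. World frame = base frame: x ahead of the robot, y to its left, z up, the work surface at z = 0. Lengths are in mm, angles in rad, forces in N, time in s.
With the tool pointing down it reaches from about 400 to 875 mm from the base axis. Payload 4.4 kg.
Tool frame: the origin (TCP) lies at the very end of the fingers, on their centre line; the grasp point (between the pads) lies 19 mm behind it; z points along the fingers, y is the line along which they close (so a half turn about z gives the same grasp; the last joint's range is limited). The gripper opens to 85 mm and grips with 20 to 120 N. Pads are 22 mm wide; open, the fingers measure 114 mm over their backs; the gripper's body (76 mm by 85 mm) begins 54 mm behind the grasp point. The pads swing forward as they close: fully open they stand 13 mm farther back than shut.
Start: joints at [1.054, 0.628, 0.038, 1.517, -0.027, 0.996, -0.02], TCP at [283.224, -585.066, 231.313] pointing down, gripper open.
Joint ranges: [-3.06, 3.06], [-0.37, 2.12], [-1.25, 1.32], [0.18, 2.47], [-1.1, 4.24], [0.23, 1.98], [-2.94, 2.94]. Speed limits (rad/s): [2.57, 2.57, 3.14, 3.14, 3.14, 3.14, 3.14].

INTERFACE

Orientations are given as [roll, pitch, yaw] about the fixed x, y, z axes, in that order (R = Rz(yaw) Ry(pitch) Rx(roll)).
In Python, from cell import sensors, get_image, camera_params, order gives the robot as it stands.
- The arm moves only by the shell command python3 -m inch 'ROWS' [OPENING]. ROWS is JSON, a list that holds one entry, the list of rows, each a list of 4 numbers: the shift along the tool's x, y, z in cm, then the turn about the tool's z in degrees. A call has 1 to 8 rows; each row is the pose to reach, as a shift and turn from the pose commanded when the call began, along the tool's axes at that moment; what a row does not reach only later rows make up. A row lasts 1/12 s, in which the tool goes at most 41.7 mm and 7.16 degrees, less where a joint would pass 70% of its speed; a pose out of reach is approached as far as the arm can. A call with a gripper value outside its range is refused whole. OPENING is the finger opening in cm, from 0 to 8.54, set as the call begins (- or left out, the last holds). The fingers move at their own pace and stop on an object; the grip force is fixed at half the most. Time passes only in rows, so rows that repeat a pose let the fingers close. It gives the time, the measured TCP pose, the force, the opening and the grip force at its end, in the units of the state.
- sensors.read_state(): the state, without advancing time (a new reading comes with each control period).
- get_image(name): name is "scene" or "top" or "wrist"; returns the picture (384x512x3 uint8, blue, green, red); there is no depth.
- camera_params(name): a dict with "mtx" (3x3 intrinsics, pixels), "rvec" (rotation vector, rad) and "tvec" (3), from world to camera coordinates, as OpenCV has them. Camera axes: x right, y down, z forward; pixel columns grow to the right and rows downward; lengths in mm; the calibration is good to about 2 mm. A picture is of the moment at which its call begins: read the wrist's pose just before it. camera_params takes no time and is no camera call; for the wrist camera it gives the pose at the moment of the call.
- order.finish_job(): hands the job in; it is judged then, once.
The state is a dict: "clock": time; "qpos": joint angles; "qd": joint speeds; "tau": joint torques, N m; "eef_pos": TCP position; "tool_rot": TCP orientation; "force": force on the tool from outside, world axes, zero at the start; "torque": the same for the moment, N m; "width": finger opening in mm; "gripper_force": force on a finger pad.
Only numpy, scipy, OpenCV 4.12 (cv2) and the standard library are available. Lean on these libraries where they do the work, as an engineer would, in place of code of your own. Each camera call takes 0.05 s, during which the arm holds its last target. There are 200 camera calls.

## Working session

There is one attempt and no reset: what is moved stays moved. The work goes in short steps, Python scripts to look and compute and a shell command to move; the robot and the scene stay as the last step left them, time stands still between calls to the robot, and variables do not carry over. Pictures are saved under pics/ and viewed, at most 10 in all, crops included, and the job is handed in when it is done.

```bash
ls; mkdir -p pics; cat > h.py <<'E'
import numpy as np, cv2
from cell import sensors, get_image, camera_params, order
def ray(c,uv):
    R=cv2.Rodrigues(np.array(c["rvec"],float))[0]; t=np.array(c["tvec"],float).ravel()
    d=R.T@np.linalg.inv(np.array(c["mtx"]))@np.array([uv[0],uv[1],1.]); return -R.T@t,d
def atz(c,uv,z):
    o,d=ray(c,uv); return o+d*(z-o[2])/d[2]
def proj(c,p):
    return cv2.projectPoints(np.array(p,float).reshape(-1,1,3),np.array(c["rvec"],float),np.array(c["tvec"],float),np.array(c["mtx"],float),None)[0].reshape(-1,2)
E
python3 - <<'E'
from h import *
s=sensors.read_state(); print({k:np.round(v,3).tolist() for k,v in s.items()})
for n in("scene","top"):
    cv2.imwrite(f"pics/{n}0.png",cv2.resize(get_image(n),(800,600)))
    c=camera_params(n);print(n,c, ray(c,(256,192))[0])
E
```

```text
pics
{'clock': 0.0, 'qpos': [1.054, 0.629, 0.038, 1.518, -0.027, 0.996, -0.02], 'qd': [0.001, -0.0, -0.0, 0.001, -0.001, 0.001, -0.001], 'tau': [-0.0, -56.34, 1.226, -19.345, 0.011, 0.01, 0.0], 'eef_pos': [282.956, -584.461, 230.41], 'tool_rot': [-3.14, -0.0, 0.451], 'force': [0.212, 0.227, -0.346], 'torque': [0.008, 0.026, -0.054], 'gripper_force': 0.0, 'width': 85.472}
scene {'mtx': array([[388.22812312,   0.        , 257.72654354],
       [  0.        , 388.22812312, 189.30897923],
       [  0.        ,   0.        ,   1.        ]]), 'rvec': array([ 1.91510431,  1.19822626, -0.59383729]), 'tvec': array([-212.33633134, -120.99198507, 1646.43638499])} [1348.59731402 -450.15703298  865.51861804]
top {'mtx': array([[468.81751461,   0.        , 255.42895915],
       [  0.        , 468.81751461, 187.67252881],
       [  0.        ,   0.        ,   1.        ]]), 'rvec': array([ 2.10588029, -2.1007418 ,  0.22976387]), 'tvec': array([  -9.69179187,  536.6852105 , 1704.58728473])} [ 150.42163223  -14.41526346 1780.70443645]
```

View pics/scene0.png

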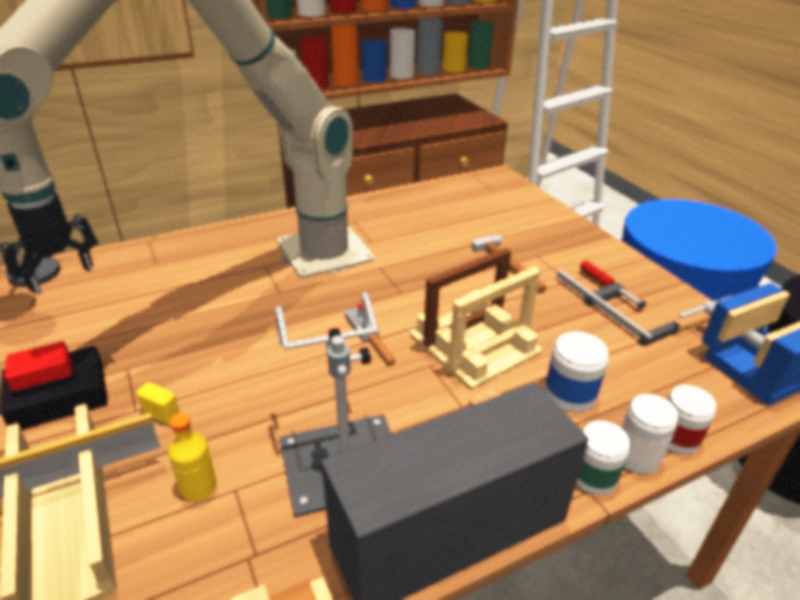

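View pics/top0.png

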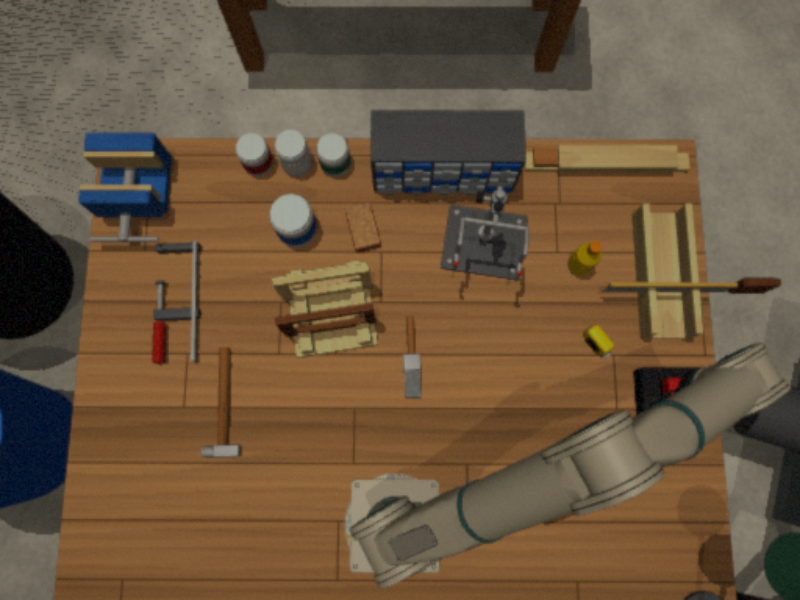

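The scene view shows the oak frame in the far slot and the dark frame in the near one. The top view puts the oak rail at about (275,282)–(370,265) and the rack post at about (490,235), with its hooks opening toward the robot. I'll enlarge that area.

```bash
python3 - <<'E'
from h import *
im=get_image("top")[115:245,170:346]
cv2.imwrite("pics/topc.png",cv2.resize(im,None,fx=4.5,fy=4.5,interpolation=cv2.INTER_CUBIC))
im=get_image("scene")[145:335,165:355]
cv2.imwrite("pics/scc.png",cv2.resize(im,None,fx=3.1,fy=3.1,interpolation=cv2.INTER_CUBIC))
E
```

```text
(no output)
```

View pics/topc.png

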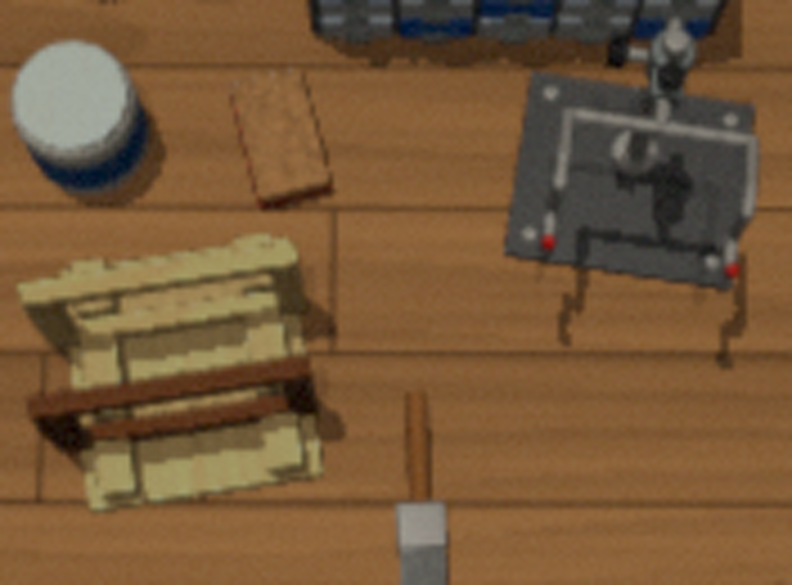

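View pics/scc.png

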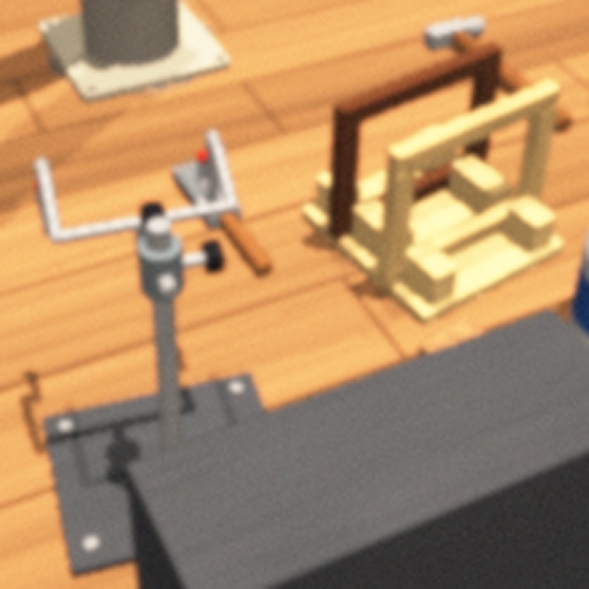

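```bash
python3 - <<'E'
from h import *
c=camera_params("top")
def P(u,v,z): return atz(c,(170+u/4.5-.39,115+v/4.5-.39),z)
def show(n,a,b):
    d=b-a; print(n,a.round(1)[:2],b.round(1)[:2],"mid",((a+b)/2).round(1)[:2],"len",np.linalg.norm(d).round(1),"perp dir (deg)",np.degrees(np.arctan2(d[1],d[0])).round(1)+90)
show("rail",P(24,295,185),P(297,250,185))
show("dark",P(36,412,185),P(312,367,185))
show("tips",P(548,242,251),P(733,270,251))
for z in(225,290):show("xbar%d"%z,P(570,113,z),P(755,137,z))
show("plate front",P(507,254,6),P(728,289,6)); show("plate back",P(533,73,6),P(752,105,6))
print("sc", camera_params("scene")["mtx"][0])
s=camera_params("scene")
def S(u,v,z): return atz(s,(165+u/3.1-.34,145+v/3.1-.34),z)
show("rail s",S(398,155,185),S(548,90,185))
for z in(225,290):show("xbar s%d"%z,S(57,237,z),S(230,207,z))
E
```

```text
rail [534.9 273.2] [571.5  61.1] mid [553.2 167.1] len 215.2 perp dir (deg) 9.799999999999997
dark [442.4 260.2] [478.2  48.4] mid [460.3 154.3] len 214.8 perp dir (deg) 9.599999999999994
tips [ 560.7 -130.2] [ 539.3 -268.2] mid [ 550.  -199.2] len 139.6 perp dir (deg) -8.799999999999997
xbar225 [ 670.9 -150.6] [ 651.7 -292.9] mid [ 661.3 -221.8] len 143.6 perp dir (deg) -7.700000000000003
xbar290 [ 649.1 -144.9] [ 630.8 -281.3] mid [ 640.  -213.1] len 137.6 perp dir (deg) -7.700000000000003
plate front [ 615.5 -113. ] [ 584.6 -303.9] mid [ 600.1 -208.4] len 193.4 perp dir (deg) -9.200000000000003
plate back [ 781.3 -137.6] [ 751.8 -330.5] mid [ 766.5 -234.1] len 195.1 perp dir (deg) -8.700000000000003
sc [388.22812312   0.         257.72654354]
rail s [573.6  65. ] [541.9 263.9] mid [557.8 164.4] len 201.4 perp dir (deg) 189.1
xbar s225 [ 598.  -275.3] [ 622.6 -132. ] mid [ 610.3 -203.6] len 145.4 perp dir (deg) 170.3
xbar s290 [ 674.2 -293.1] [ 696.3 -164.3] mid [ 685.2 -228.7] len 130.7 perp dir (deg) 170.3
```

The top crop gives the oak rail's middle at about (553,167) with yaw +9.8°. The hook tips at crop (548,242) and (733,270) put the throat at about (566,-202) with yaw -8.8°. I'll set out for the frame.

```bash
python3 -m inch '[[[9,-9,-3,0],[19,-18.6,-6,0],[19,-18.6,-6,0],[19,-18.6,-6,0],[19,-18.6,-6,0],[19,-18.6,-6,0],[19,-18.6,-6,0],[19,-18.6,-6,0]]]' 8.54
python3 -m inch '[[[19,-18.6,0,0],[19,-18.6,0,0],[19,-18.6,0,0],[19,-18.6,0,0],[19,-18.6,0,0],[19,-18.6,0,0],[19,-18.6,0,0],[19,-18.6,0,0]]]'
python3 -m inch '[[[19,-18.6,0,-7],[19,-18.6,0,-14],[19,-18.6,0,-21],[19,-18.6,0,-28],[19,-18.6,0,-35],[19,-18.6,0,-42],[19,-18.6,0,-49],[19,-18.6,0,-56]]]'
python3 -m inch '[[[0,0,0,-7],[0,0,0,-14],[0,0,0,-18],[0,0,0,-18],[0,0,0,-18]]]'
python3 - <<'E'
from h import *
s=sensors.read_state(); print({k:np.round(s[k],3).tolist() for k in('clock','qpos','eef_pos','tool_rot','force')})
im=get_image("wrist"); cv2.imwrite("pics/w1.png",cv2.resize(im,(800,600)))
c=camera_params("wrist"); print(ray(c,(256,192)))
E
```

```text
clock: 0.87
eef_pos: [376.4, -329.3, 292.6]
tool_rot: [-3.141, -0.003, 0.46]
force: [-0.2, 0.3, -0.7]
width: 85.7
gripper_force: 0.0
clock: 1.53
eef_pos: [464.8, -80.2, 291.2]
tool_rot: [-3.14, -0.002, 0.458]
force: [-0.5, -0.2, -1.2]
width: 85.4
gripper_force: 0.0
clock: 2.2
eef_pos: [554.2, 169.6, 290.8]
tool_rot: [3.142, -0.003, 1.439]
force: [0.2, -0.1, 0.7]
width: 85.6
gripper_force: 0.0
clock: 2.62
eef_pos: [553.7, 163.6, 290.9]
tool_rot: [-3.141, 0.001, 1.738]
force: [-0.6, -0.2, 0.1]
width: 85.0
gripper_force: 0.0
{'clock': 2.617, 'qpos': [-0.043, 0.491, -0.451, 1.639, 0.238, 1.066, -0.397], 'eef_pos': [553.661, 163.634, 290.923], 'tool_rot': [-3.141, 0.001, 1.738], 'force': [-0.61, -0.245, 0.116]}
(array([540.17214599, 245.57058393, 434.54743686]), array([ 0.08160011, -0.31517448, -0.94589254]))
```

View pics/w1.png

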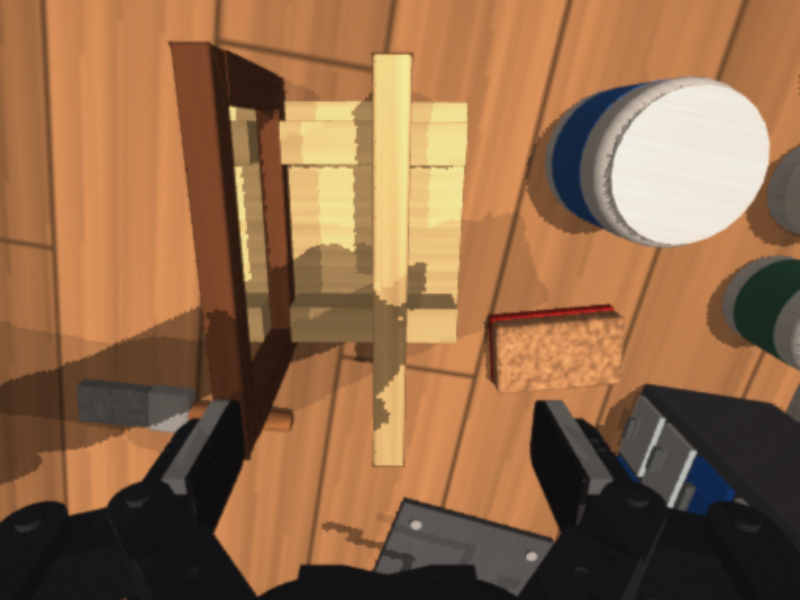

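The oak rail's top face runs from (374–412, 54) to (374–403, 466) in this view, and the fingers straddle it.

```bash
python3 - <<'E'
from h import *
c=camera_params("wrist"); s=sensors.read_state()
f=lambda u,v:atz(c,(u*.64-.18,v*.64-.18),185)
a,b=f(392,54),f(388.5,466); d=a-b; m=(a+b)/2; y=s['tool_rot'][2]
print(a,b,m,np.linalg.norm(d),"frame yaw",np.degrees(np.arctan2(d[1],d[0]))-90,"tool yaw-90",np.degrees(y)-90)
e=(m-s['eef_pos'])[:2]; print("tool dx,dy",e@[np.cos(y),np.sin(y)],e@[np.sin(y),-np.cos(y)])
E
```

```text
[537.72893716 276.3176269  185.        ] [572.86374797  59.89879888 185.        ] [555.29634257 168.10821289 185.        ] 219.25228403315265 frame yaw 9.221310059906969 tool yaw-90 9.598881817077682
tool dx,dy 3.739091430495959 2.376002701073678
```

```bash
python3 -m inch '[[[0.35,0.24,2,0.3],[0.35,0.24,5,0.3],[0.35,0.24,8,0.3],[0.35,0.24,10.5,0.3],[0.35,0.24,12.5,0.3],[0.35,0.24,13.6,0.3],[0.35,0.24,13.6,0.3],[0.35,0.24,13.6,0.3]]]'
python3 -m inch '[[[0,0,0,0],[0,0,0,0],[0,0,0,0],[0,0,0,0],[0,0,0,0],[0,0,0,0],[0,0,0,0],[0,0,0,0]]]' 0
```

```text
clock: 3.33
eef_pos: [555.2, 169.3, 155.5]
tool_rot: [-3.142, 0.0, 1.736]
force: [0.1, -0.4, 0.2]
width: 85.1
gripper_force: 0.0
clock: 4.0
eef_pos: [555.3, 169.5, 155.9]
tool_rot: [3.141, -0.0, 1.737]
force: [-1.1, 0.0, 4.9]
width: 17.5
gripper_force: 59.8
```

```bash
python3 -m inch '[[[0,0,-0.5,0],[0,0,-1.5,0],[0,0,-3,0],[0,0,-5,0],[0,0,-7,0],[0,0,-9,0],[0,0,-10,0],[0,0,-10,0]]]'
python3 -m inch '[[[0,0,-1,0],[0,0,-3,0],[0,0,-5,0],[0,0,-7,0],[0,0,-7.5,0],[0,0,-7.5,0]]]'
python3 -m inch '[[[-1,-0.35,0,0],[-3,-1.1,0,0],[-5.5,-2,0,0],[-8.5,-3.1,0,0],[-11.5,-4.1,0,0],[-14.5,-5.1,0,0],[-16.5,-5.8,0,0],[-17.2,-6.1,0,0]]]'
python3 -m inch '[[[-1,-0.35,0,1],[-3,-1.1,0,4],[-5.5,-2,0,7],[-8.5,-3.1,0,10],[-11.5,-4.1,0,13],[-14.5,-5.1,0,16],[-16.5,-5.8,0,18],[-17.2,-6.1,0,18.4]]]'
python3 -m inch '[[[0,0,0,0],[0,0,0,0],[0,0,0,0]]]'
python3 - <<'E'
from h import *
s=sensors.read_state(); print({k:np.round(s[k],3).tolist() for k in('clock','qpos','eef_pos','tool_rot','force','torque')})
a=get_image("wrist"); b=get_image("scene")[120:270,130:330]
cv2.imwrite("pics/w2.png",cv2.resize(a,(800,600))); cv2.imwrite("pics/s2.png",cv2.resize(b,None,fx=4,fy=4,interpolation=cv2.INTER_CUBIC))
E
```

```text
clock: 4.67
eef_pos: [556.2, 170.0, 257.8]
tool_rot: [3.137, -0.001, 1.737]
force: [1.0, 1.6, -2.9]
width: 17.0
gripper_force: 58.7
clock: 5.17
eef_pos: [555.3, 169.6, 330.9]
tool_rot: [3.14, -0.0, 1.737]
force: [0.1, -0.5, -3.2]
width: 17.1
gripper_force: 59.0
clock: 5.83
eef_pos: [521.0, -16.5, 328.2]
tool_rot: [-3.136, 0.003, 1.73]
force: [-0.7, -1.2, -2.9]
width: 17.6
gripper_force: 58.8
clock: 6.5
eef_pos: [490.0, -194.0, 329.2]
tool_rot: [-3.14, 0.002, 1.41]
force: [-0.6, -0.1, -3.1]
width: 17.1
gripper_force: 58.8
clock: 6.75
eef_pos: [492.1, -187.6, 330.1]
tool_rot: [-3.141, -0.002, 1.42]
force: [-0.4, 0.3, -3.3]
width: 17.2
gripper_force: 58.9
{'clock': 6.75, 'qpos': [0.539, 0.36, -0.318, 1.714, 0.123, 1.088, 0.032], 'eef_pos': [492.074, -187.566, 330.069], 'tool_rot': [-3.141, -0.002, 1.42], 'force': [-0.435, 0.301, -3.281], 'torque': [0.049, -0.029, 0.005]}
```

View pics/w2.png

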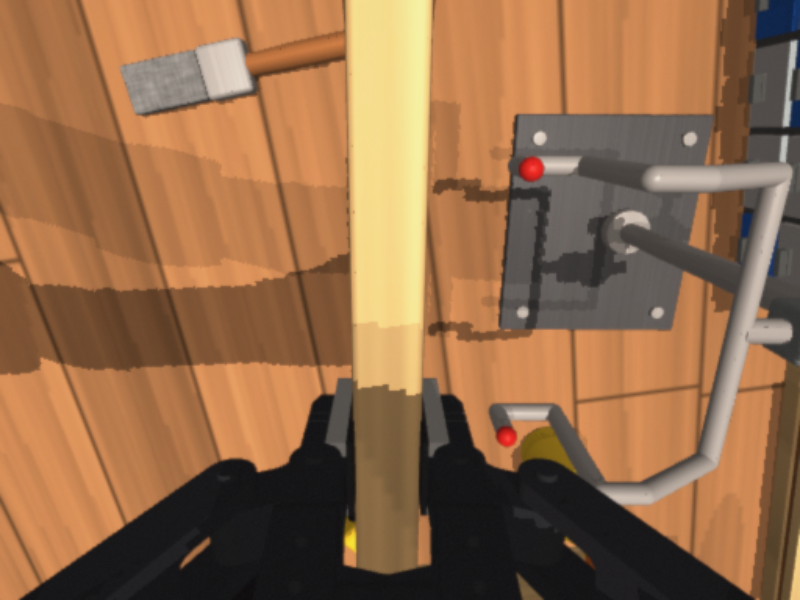

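View pics/s2.png

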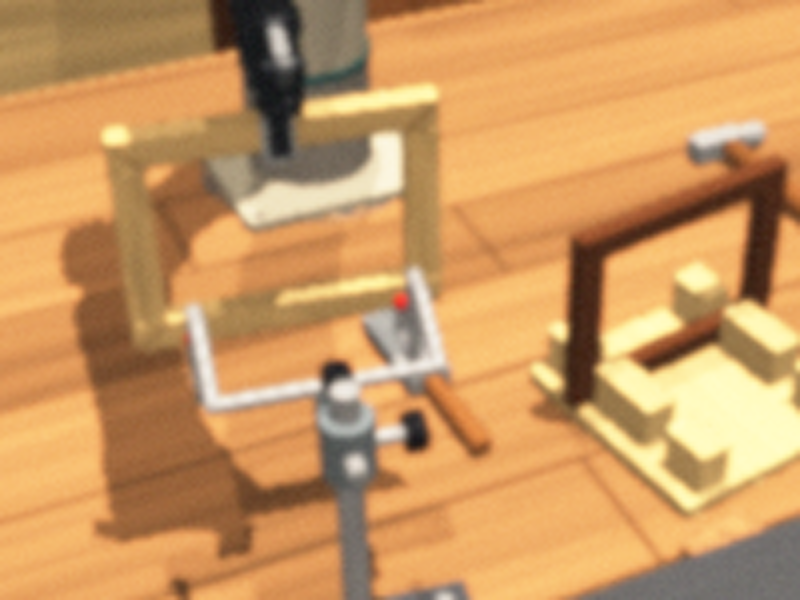

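The left red tip is at wrist (531,169), top crop (548,242) and scene crop (400,300). The right tip is at wrist (507,437), top crop (733,270) and scene crop (187,340). The frame is upright and parallel to the hooks. I'll triangulate the tips.

```bash
python3 - <<'E'
from h import *
W,T,S=[camera_params(n) for n in("wrist","top","scene")]
w=lambda u,v:(W,(u*.64-.18,v*.64-.18)); t=lambda u,v:(T,(170+u/4.5-.39,115+v/4.5-.39)); s=lambda u,v:(S,(130+u/4-.37,120+v/4-.37))
def tri(n,*o):
    A=np.zeros((3,3));b=np.zeros(3);L=[]
    for c,uv in o:
        p,d=ray(c,uv);d=d/np.linalg.norm(d);M=np.eye(3)-np.outer(d,d);A+=M;b+=M@p;L.append((p,M))
    x=np.linalg.solve(A,b);print(n,x.round(1),[np.linalg.norm(M@(x-p)).round(1) for p,M in L]);return x
a=tri("L",w(531,169),t(548,242),s(400,300)); b=tri("R",w(507,437),t(733,270),s(187,340))
tri("L2",w(531,169),t(548,242)); tri("R2",w(507,437),t(733,270))
tri("xbarL",w(785,172),t(570,113),s(440,368)); tri("xbarR",w(713,462),t(755,137),s(210,402))
m=(a+b)/2; d=a-b; print(m,"rack yaw",np.degrees(np.arctan2(d[1],d[0]))-90, np.linalg.norm(d))
r=np.radians(-8.9); X=np.array([np.cos(r),np.sin(r)]); Y=np.array([-X[1],X[0]])
st=sensors.read_state(); p=st['eef_pos']; y=st['tool_rot'][2]; e=m[:2]-p[:2]
print("tip ahead",e@X,"lateral",e@Y,"frame yaw",np.degrees(y)-90)
E
```

```text
L [ 564.9 -132.4  241.3] [np.float64(1.9), np.float64(2.1), np.float64(0.6)]
R [ 544.  -272.5  238.6] [np.float64(2.0), np.float64(2.6), np.float64(2.2)]
L2 [ 551.6 -127.3  291.4] [np.float64(1.7), np.float64(1.7)]
R2 [ 543.6 -270.   241.7] [np.float64(1.9), np.float64(1.9)]
xbarL [ 662.2 -147.7  259.8] [np.float64(2.5), np.float64(2.8), np.float64(0.9)]
xbarR [ 640.  -286.   263.8] [np.float64(1.5), np.float64(0.7), np.float64(1.1)]
[ 554.40560742 -202.46500792  239.92786704] rack yaw -8.489850241123733 141.65669495705686
tip ahead 63.81096138785089 lateral -4.680763873324766 frame yaw -8.673033742149485
```

```bash
python3 -m inch '[[[-0.1,0,1,0],[-0.35,0,3,0],[-0.35,0,5,0],[-0.35,0,6.5,0],[-0.35,0,7.5,0],[-0.35,0,7.7,0],[-0.35,0,7.7,0],[-0.35,0,7.7,0]]]'
python3 -m inch '[[[0,0.6,0,0],[0,1.5,0,0],[0,2.5,0,0],[0,3.5,0,0],[0,4.4,0,0],[0,5.0,0,0],[0,5.3,0,0],[0,5.5,0,0]]]'
python3 -m inch '[[[0,0.4,0,0],[0,0.7,0,0],[0,1,0,0],[0,1.2,0,0],[0,1.3,0,0],[0,1.3,0,0],[0,1.3,0,0],[0,1.3,0,0]]]'
python3 - <<'E'
from h import *
s=sensors.read_state(); print({k:np.round(s[k],2).tolist() for k in('clock','force','torque')})
a=get_image("wrist"); cv2.imwrite("pics/w3.png",cv2.resize(a,(800,600)))
E
```

```text
clock: 7.52
eef_pos: [491.7, -193.4, 253.9]
tool_rot: [3.14, 0.0, 1.416]
force: [0.0, -0.7, -2.8]
width: 16.9
gripper_force: 58.9
clock: 8.18
eef_pos: [545.9, -202.0, 253.3]
tool_rot: [-3.142, -0.0, 1.416]
force: [-0.1, 0.0, -3.3]
width: 17.1
gripper_force: 58.9
clock: 8.85
eef_pos: [558.0, -204.0, 253.3]
tool_rot: [-3.141, 0.0, 1.416]
force: [0.1, -0.2, -3.3]
width: 16.9
gripper_force: 58.9
{'clock': 8.85, 'force': [0.11, -0.2, -3.28], 'torque': [-0.03, -0.02, -0.0]}
```

View pics/w3.png

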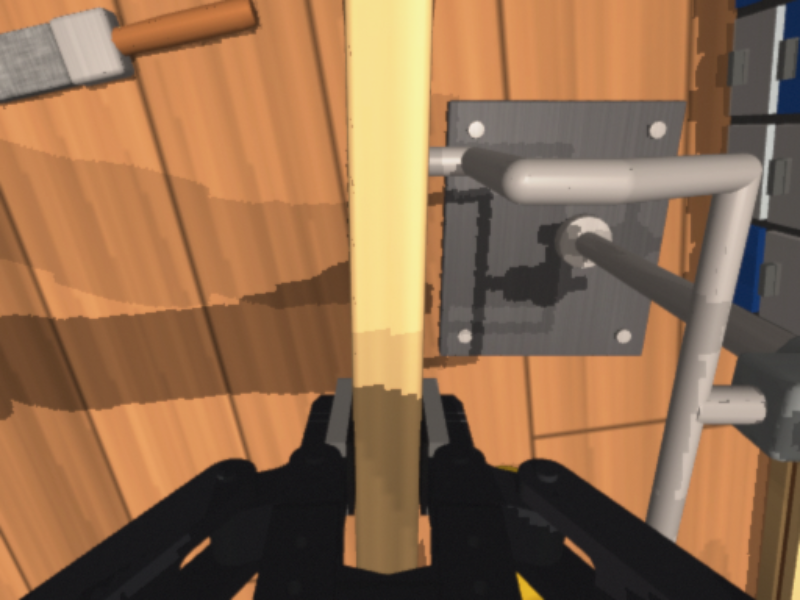

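No contact yet. The riser's front edge at (503,180) is about 15 mm ahead of the rail's face at (432,180). I'll advance and feel for it.

```bash
python3 -m inch '[[[0,0.3,0,0],[0,0.6,0,0],[0,0.8,0,0],[0,1.0,0,0],[0,1.1,0,0],[0,1.2,0,0],[0,1.2,0,0],[0,1.2,0,0]]]'
for i in 1 2; do :; done
python3 -m inch '[[[0,0.05,0,0],[0,0.1,0,0],[0,0.1,0,0],[0,0.1,0,0]]]'
python3 -m inch '[[[0,0.05,0,0],[0,0.1,0,0],[0,0.1,0,0],[0,0.1,0,0]]]'
```

```text
clock: 9.57
eef_pos: [570.0, -205.8, 253.3]
tool_rot: [-3.141, -0.0, 1.416]
force: [0.4, 0.7, -2.9]
width: 17.0
gripper_force: 58.9
clock: 9.9
eef_pos: [571.1, -206.0, 253.3]
tool_rot: [3.141, -0.0, 1.416]
force: [-0.1, 0.4, -3.0]
width: 16.9
gripper_force: 58.9
clock: 10.23
eef_pos: [572.1, -206.2, 253.3]
tool_rot: [3.142, -0.0, 1.416]
force: [-0.2, -0.8, -3.0]
width: 17.2
gripper_force: 58.9
```

```bash
python3 -m inch '[[[0,0.05,0,0],[0,0.1,0,0],[0,0.1,0,0],[0,0.1,0,0]]]'
python3 -m inch '[[[0,0.05,0,0],[0,0.1,0,0],[0,0.1,0,0],[0,0.1,0,0]]]'
```

```text
clock: 10.57
eef_pos: [573.1, -206.3, 253.3]
tool_rot: [3.142, -0.0, 1.416]
force: [0.1, 0.6, -2.9]
width: 17.2
gripper_force: 58.9
clock: 10.9
eef_pos: [573.9, -206.4, 253.3]
tool_rot: [-3.141, -0.0, 1.416]
force: [-0.4, 1.4, -3.0]
width: 16.8
gripper_force: 58.9
```

```bash
python3 -m inch '[[[0,0.05,0,0],[0,0.1,0,0],[0,0.1,0,0],[0,0.1,0,0]]]'
python3 -c "
from h import *
print(sensors.read_state()['torque'])"
```

```text
clock: 11.23
eef_pos: [574.5, -206.5, 253.2]
tool_rot: [-3.14, -0.0, 1.416]
force: [-3.5, 0.5, -1.4]
width: 17.1
gripper_force: 59.1
[0.2301496  0.56367821 0.07950954]
```

```bash
python3 -m inch '[[[0,-0.2,0,0],[0,-0.35,0,0],[0,-0.35,0.3,0],[0,-0.35,0.6,0],[0,-0.35,0.9,0],[0,-0.35,1,0],[0,-0.35,1,0],[0,-0.35,1,0]]]'
python3 -m inch '[[[0,0,0.1,0],[0,0,0.2,0],[0,0,0.3,0],[0,0,0.3,0],[0,0,0.3,0]]]'
python3 -m inch '[[[0,0,0.1,0],[0,0,0.2,0],[0,0,0.3,0],[0,0,0.3,0],[0,0,0.3,0]]]'
python3 -m inch '[[[0,0,0.1,0],[0,0,0.2,0],[0,0,0.3,0],[0,0,0.3,0],[0,0,0.3,0]]]'
```

```text
clock: 11.9
eef_pos: [571.6, -206.1, 243.2]
tool_rot: [-3.142, -0.0, 1.416]
force: [0.3, 0.5, -2.8]
width: 17.1
gripper_force: 58.9
clock: 12.32
eef_pos: [571.5, -206.1, 240.3]
tool_rot: [-3.142, -0.0, 1.416]
force: [-0.2, -0.8, -3.0]
width: 17.0
gripper_force: 58.9
clock: 12.73
eef_pos: [571.5, -206.1, 237.2]
tool_rot: [-3.141, -0.0, 1.416]
force: [0.2, -0.7, -3.0]
width: 17.1
gripper_force: 58.9
clock: 13.15
eef_pos: [571.5, -206.1, 234.2]
tool_rot: [-3.141, -0.0, 1.416]
force: [0.8, 0.7, -2.7]
width: 17.0
gripper_force: 58.9
```

```bash
for i in 1; do python3 -m inch '[[[0,0,0.1,0],[0,0,0.2,0],[0,0,0.2,0],[0,0,0.2,0]]]'; done
python3 -m inch '[[[0,0,0.1,0],[0,0,0.2,0],[0,0,0.2,0],[0,0,0.2,0]]]'
```

```text
clock: 13.48
eef_pos: [571.5, -206.1, 232.2]
tool_rot: [-3.141, -0.0, 1.416]
force: [0.7, 0.9, -3.0]
width: 16.8
gripper_force: 58.9
clock: 13.82
eef_pos: [571.5, -206.1, 230.2]
tool_rot: [-3.141, -0.0, 1.416]
force: [0.0, -0.1, -2.7]
width: 17.0
gripper_force: 58.9
```

```bash
python3 -m inch '[[[0,0,0.1,0],[0,0,0.2,0],[0,0,0.2,0],[0,0,0.2,0]]]'
```

```text
clock: 14.15
eef_pos: [571.5, -206.1, 228.2]
tool_rot: [-3.141, -0.0, 1.416]
force: [-0.7, -0.6, -3.3]
width: 17.0
gripper_force: 58.9
```

```bash
python3 -m inch '[[[0,0,0.1,0],[0,0,0.2,0],[0,0,0.2,0],[0,0,0.2,0]]]'
```

```text
clock: 14.48
eef_pos: [571.5, -206.1, 226.2]
tool_rot: [-3.141, -0.0, 1.416]
force: [0.8, 0.5, -2.7]
width: 17.2
gripper_force: 58.9
```

```bash
python3 -m inch '[[[0,0,0.1,0],[0,0,0.2,0],[0,0,0.2,0],[0,0,0.2,0]]]'
```

```text
clock: 14.82
eef_pos: [571.5, -206.1, 224.2]
tool_rot: [-3.141, -0.0, 1.416]
force: [-0.5, -0.1, -2.4]
width: 17.3
gripper_force: 58.9
```

```bash
python3 -m inch '[[[0,0,0.1,0],[0,0,0.2,0],[0,0,0.2,0],[0,0,0.2,0]]]'
```

```text
clock: 15.15
eef_pos: [571.5, -206.0, 222.2]
tool_rot: [-3.141, -0.0, 1.416]
force: [-0.1, 0.5, -3.5]
width: 17.1
gripper_force: 58.9
```

```bash
python3 -m inch '[[[0,0,0.1,0],[0,0,0.2,0],[0,0,0.2,0],[0,0,0.2,0]]]'; python3 -m inch '[[[0,0,0.1,0],[0,0,0.1,0],[0,0,0.1,0]]]'
```

```text
clock: 15.48
eef_pos: [571.5, -206.1, 220.2]
tool_rot: [-3.141, -0.0, 1.416]
force: [0.4, 0.7, -3.2]
width: 17.6
gripper_force: 58.9
clock: 15.73
eef_pos: [571.5, -206.1, 219.3]
tool_rot: [-3.142, 0.0, 1.416]
force: [-0.6, 0.3, -2.9]
width: 17.1
gripper_force: 58.9
```

```bash
python3 -m inch '[[[0,0,0.1,0],[0,0,0.15,0],[0,0,0.15,0],[0,0,0.15,0]]]'
```

```text
clock: 16.07
eef_pos: [571.5, -206.1, 217.8]
tool_rot: [-3.141, -0.0, 1.416]
force: [0.4, 0.5, -2.7]
width: 17.2
gripper_force: 58.9
```

```bash
python3 -m inch '[[[0,0,0.1,0],[0,0,0.1,0],[0,0,0.1,0]]]'
```

```text
clock: 16.32
eef_pos: [571.5, -206.1, 216.8]
tool_rot: [-3.142, -0.0, 1.416]
force: [-0.7, 0.6, -2.8]
width: 16.9
gripper_force: 58.9
```

```bash
python3 -m inch '[[[0,0,0.1,0],[0,0,0.15,0],[0,0,0.15,0],[0,0,0.15,0]]]'
```

```text
clock: 16.65
eef_pos: [571.5, -206.1, 215.3]
tool_rot: [-3.142, -0.0, 1.416]
force: [0.1, 0.1, -2.8]
width: 16.9
gripper_force: 58.9
```

```bash
python3 -m inch '[[[0,0,0.1,0],[0,0,0.1,0],[0,0,0.1,0]]]'
```

```text
clock: 16.9
eef_pos: [571.5, -206.1, 214.3]
tool_rot: [-3.142, -0.0, 1.416]
force: [-0.2, -0.5, -2.8]
width: 16.5
gripper_force: 58.9
```

```bash
python3 -m inch '[[[0,0,0.1,0],[0,0,0.1,0],[0,0,0.1,0]]]'
```

```text
clock: 17.15
eef_pos: [571.5, -206.1, 213.2]
tool_rot: [-3.141, -0.0, 1.416]
force: [0.6, -0.5, -3.4]
width: 17.2
gripper_force: 58.9
```

```bash
python3 -m inch '[[[0,0,0.1,0],[0,0,0.1,0],[0,0,0.1,0]]]'
```

```text
clock: 17.4
eef_pos: [571.5, -206.1, 212.3]
tool_rot: [-3.141, -0.0, 1.416]
force: [1.0, -0.1, -3.5]
width: 17.0
gripper_force: 58.9
```

```bash
python3 -m inch '[[[0,0,0.1,0],[0,0,0.1,0],[0,0,0.1,0]]]'
```

```text
clock: 17.65
eef_pos: [571.7, -206.1, 211.4]
tool_rot: [3.141, 0.0, 1.416]
force: [0.4, 0.3, -2.0]
width: 17.4
gripper_force: 59.0
```

```bash
python3 -m inch '[[[0,0,0.1,0],[0,0,0.1,0],[0,0,0.1,0]]]'
```

```text
clock: 17.9
eef_pos: [571.8, -206.1, 210.6]
tool_rot: [3.141, 0.0, 1.416]
force: [-0.5, 0.7, -0.1]
width: 16.9
gripper_force: 59.2
```

```bash
python3 -m inch '[[[0,0,0.03,0],[0,0,0.05,0],[0,0,0.05,0],[0,0,0.05,0],[0,0,0.05,0],[0,0,0.05,0]]]'
python3 - <<'E'
from h import *
s=sensors.read_state(); print({k:np.round(s[k],2).tolist() for k in('clock','force','torque')})
a=get_image("wrist")[60:340,200:512]; b=get_image("scene")[150:255,140:280]
cv2.imwrite("pics/m4.png",np.hstack([cv2.resize(a,(400,360)),cv2.resize(b,(400,360),interpolation=cv2.INTER_CUBIC)]))
E
```

```text
clock: 18.4
eef_pos: [571.8, -206.1, 210.0]
tool_rot: [3.141, 0.0, 1.416]
force: [-0.2, -0.7, 0.1]
width: 16.6
gripper_force: 59.4
{'clock': 18.4, 'force': [-0.2, -0.72, 0.09], 'torque': [-0.06, -0.06, -0.02]}
```

View pics/m4.png

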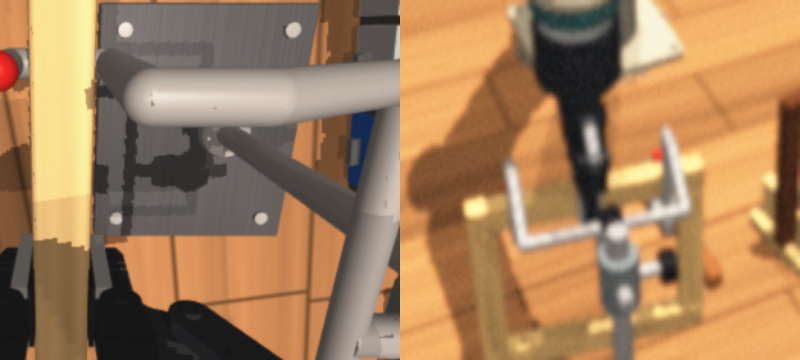

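The rail sits between the red nose (left panel, 8,70) and the riser, and the hooks carry the load. I'll release and withdraw straight up.

```bash
python3 -m inch '[[[0,0,0,0],[0,0,0,0],[0,0,0,0],[0,0,0,0],[0,0,0,0],[0,0,0,0]]]' 5
python3 -m inch '[[[0,0,-0.5,0],[0,0,-1.5,0],[0,0,-3,0],[0,0,-5,0],[0,0,-7.5,0],[0,0,-10,0],[0,0,-12,0],[0,0,-12,0]]]'
python3 -m inch '[[[0,-1,-1,0],[0,-2,-2,0],[0,-4,-2,0],[0,-6,-2,0],[0,-8,-2,0],[0,-10,-2,0],[0,-10,-2,0],[0,-10,-2,0]]]'
python3 -m inch '[[[0,0,0,0],[0,0,0,0],[0,0,0,0],[0,0,0,0],[0,0,0,0],[0,0,0,0],[0,0,0,0],[0,0,0,0]]]'
python3 - <<'E'
from h import *
b=get_image("scene")[110:270,140:340]; cv2.imwrite("pics/s5.png",cv2.resize(b,(750,600),interpolation=cv2.INTER_CUBIC))
E
```

```text
clock: 19.0
eef_pos: [571.5, -206.1, 209.8]
tool_rot: [-3.142, -0.0, 1.416]
force: [-0.5, 0.9, -0.1]
width: 50.4
gripper_force: 0.0
clock: 19.67
eef_pos: [574.1, -206.5, 335.7]
tool_rot: [3.132, 0.001, 1.416]
force: [0.2, -0.7, 0.7]
width: 49.9
gripper_force: 0.0
clock: 20.33
eef_pos: [471.2, -190.7, 350.4]
tool_rot: [-3.141, 0.001, 1.415]
force: [0.5, -0.7, 0.5]
width: 49.8
gripper_force: 0.0
clock: 21.0
eef_pos: [472.8, -190.6, 349.7]
tool_rot: [-3.141, -0.0, 1.416]
force: [0.2, 0.2, -0.1]
width: 50.1
gripper_force: 0.0
```

View pics/s5.png

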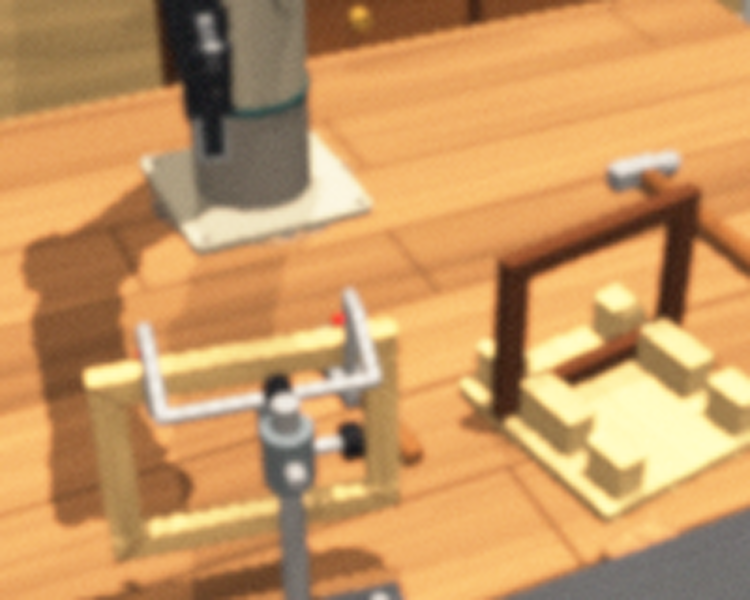

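The frame hangs on both hooks, with its rail running from (90,378) to (395,328), and the gripper is clear. I'll let it settle for a couple of seconds, then hand in.

```bash
python3 -m inch '[[[0,0,0,0],[0,0,0,0],[0,0,0,0],[0,0,0,0],[0,0,0,0],[0,0,0,0],[0,0,0,0],[0,0,0,0]]]' >/dev/null
python3 -m inch '[[[0,0,0,0],[0,0,0,0],[0,0,0,0],[0,0,0,0],[0,0,0,0],[0,0,0,0],[0,0,0,0],[0,0,0,0]]]' >/dev/null
python3 -m inch '[[[0,0,0,0],[0,0,0,0],[0,0,0,0],[0,0,0,0],[0,0,0,0],[0,0,0,0],[0,0,0,0],[0,0,0,0]]]' | head -1
python3 -c "
from h import *
print(order.finish_job())"
```

```text
clock: 23.05
the job is handed in; nothing more can be done
None
```

The oak frame hangs by its top rail in both throats, the gripper is clear, and the job was handed in at about 23 s; no verdict was returned.

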